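# Hang the file from the tool caddy in the bench rack

### The job

Pull the round file, the tool with the thick pear-shaped wooden handle, up out of the tool caddy and hang it upright in the one empty slot of the tool rack, its steel collar lying flat on the rack behind the little front lip. Let go of it, then press down firmly on the end of its handle to make sure that it is fully home. Leave the caddy and all the other tools where they are.

Things in the scene. Friction and masses are not known exactly. Their poses are not given: they have to be found in the camera images.
- file: round file standing handle up in a caddy opening: dark steel blade 10 mm thick, 85 mm long; flat steel collar 32 mm across, 6 mm thick; wooden pear-shaped handle 81 mm long: 20 mm across above the collar, 32 mm from 125 to 160 mm above the blade's tip (grip here), rounded end at 172 mm. 160 g. Origin at the blade's tip, z towards the handle; round, so yaw does not matter
- file_collar (a point): centre of the underside of the file's collar, 85 mm above the blade's tip
- file_end (a point): the end of the file's handle, the point to press on, 172 mm above the blade's tip
- caddy: plywood tool caddy, a loose heavy (1.2 kg) box, open at the sides, 70 (x) by 210 (y) by 95 mm high. Its top has three 20 mm square openings in a row along y, at y = -65, 0 and 65 mm; a tool's blade hangs in each, its collar resting on the top. Origin at the centre of the underside, z up
- rack: fixed plywood tool rack: shelf 85 mm (x, -40 to 45 mm) by 250 mm (y), top 125 mm above the table, 10 mm thick. Three slots 18 mm wide at y = -75, 0, 75 mm, open at the front edge (-x), end at x = 9 mm; blades go in from the front and hang at x = 0. A lip 5 mm high at x = -27 to -21 mm beside each slot: the collar passes over it and is lowered behind it. Origin on the table below the middle slot
- tag: small upright aluminium plate (30 mm wide, 18 mm high) on the shelf's back face, below its top, behind the empty slot. Its origin is not on the plate but where the file belongs: the centre of the empty slot's seat (where the file's axis goes), at the height of the shelf's top; axes parallel to the rack's
- scraper: another tool in the caddy: flat wooden handle 32 mm by 10 mm, its end 166 mm above the blade's tip. Origin at the blade's tip, z up the tool
- awl: another tool in the caddy: slim round wooden handle 13 mm in diameter, its end 166 mm above the blade's tip. Origin at the blade's tip, z up the tool
- chisel: tool that already hangs in the rack: square wooden handle 20 mm wide, its end 161 mm above the blade's tip. Origin at the blade's tip, z up the tool
- driver: tool that already hangs in the rack: wooden handle that widens upwards to 30 mm, its end 160 mm above the blade's tip. Origin at the blade's tip, z up the tool

How it is judged:
By the outcome, as a careful person would: the job done as asked, in the order asked, and still so for the second after the job is handed in, with the robot touching nothing.
It also fails if it takes over 56 s, if anything falls off the work surface, if the arm or the gripper's body presses on something with over 40 N, if the wrist force passes 120 N, or if a joint passes its speed limit or range.

### The arm

A 7-joint arm with a two-finger parallel gripper is mounted at the origin on the work surface. World frame = base frame: x ahead of the robot, y to its left, z up, the work surface at z = 0. Lengths are in m, angles in rad, forces in N, time in s.
With the tool pointing down it reaches from about 0.4 to 0.85 m from the base axis. Payload 4.5 kg.
Tool frame: the origin (TCP) lies at the very end of the fingers, on their centre line; the grasp point (between the pads) lies 19 mm behind it; z points along the fingers, y is the line along which they close (so a half turn about z gives the same grasp; the last joint's range is limited). The gripper opens to 88 mm and grips with 3 to 60 N. Pads are 18 mm wide; open, the fingers measure 123 mm over their backs; the gripper's body (75 mm by 187 mm) begins 45 mm behind the grasp point.
Start: joints at [1.273, 0.689, -0.195, 1.565, 0.157, 0.902, -0.215], TCP at [0.204, -0.591, 0.239] pointing down, gripper open.
Joint ranges: [-3.01, 3.01], [-0.46, 2.08], [-1.47, 1.51], [0.13, 2.56], [-1, 4.14], [0.04, 2.09], [-2.66, 2.66]. Speed limits (rad/s): [2.57, 2.57, 3.14, 3.14, 3.14, 3.14, 3.14].

### API

Orientations are given as a unit quaternion [x, y, z, w].
In Python, from plant import r gives the robot as it stands. The module is installed in compiled form; this text tells all that it offers.
- The arm moves only by the shell command python3 -m pendant 'ROWS' [FORCE]. ROWS is JSON, one flat list of numbers, 7 for each row, row after row: the opening, from 0 (shut) to 1 (fully open), then the shift along the tool's x, y, z scaled (see below), then the turn, a rotation vector about the tool's x, y, z scaled (see below). A call has 1 to 12 rows; each row is the pose to reach, as a shift and turn from the pose commanded when the call began, along the tool's axes at that moment; what a row does not reach only later rows make up. The controller multiplies each number of a shift by 0.15 m and each number of a turn by pi/2 rad. A row lasts 1/10 s, in which the tool goes at most 50 mm and 8.59 degrees, less where a joint would pass 70% of its speed; a pose out of reach is approached as far as the arm can. A call with a number of a shift or a turn outside -1 to 1 is refused whole. A call with a gripper value outside its range is refused whole. The fingers move at their own pace and stop on an object; FORCE is the grip in N (left out, the last holds). Time passes only in rows, so rows that repeat a pose let the fingers close. It gives the time, the measured TCP pose, the force, the opening and the grip force at its end, in the units of the state.
- r.get_state(): the state, without advancing time (a new reading comes with each control period).
- r.snapshot(name): name is "scene" or "top" or "wrist"; returns a dict with "img" (480x640x3 uint8, red, green, blue), "mtx" (3x3 intrinsics, pixels), "cam_to_world" (4x4, takes a point from camera to world coordinates). Camera axes: x right, y up, looking along -z (the intrinsics and any distortion apply to the point x, -y, -z); pixel columns grow to the right and rows downward; lengths in m; the calibration is good to about 2 mm. A picture is of the moment at which its call begins. There is no depth.
- r.finish_job(): hands the job in; it is judged then, once.
The state is a dict: "clock": time; "q": joint angles; "qd": joint speeds; "joint_torque": joint torques, N m; "tool_pos": TCP position; "eef_rot": TCP orientation; "contact_force": force on the tool from outside, world axes, zero at the start; "moment": the same for the moment, N m; "opening": opening from 0.0 (shut) to 1.0 (fully open); "finger_force": force on a finger pad.
Only numpy, scipy, OpenCV 4.12 (cv2) and the standard library are available. Lean on these libraries where they do the work, as an engineer would, in place of code of your own. Each camera call takes 0.05 s, during which the arm holds its last target. There are 200 camera calls.

## Working session

There is one attempt and no reset: what is moved stays moved. The work goes in short steps, Python scripts to look and compute and a shell command to move; the robot and the scene stay as the last step left them, time stands still between calls to the robot, and variables do not carry over. Pictures are saved under pics/ and viewed, at most 10 in all, crops included, and the job is handed in when it is done.

```bash
mkdir -p pics
python3 - <<'E'
from plant import r
import cv2,numpy as np,pickle
d={}
for n in ("scene","top"):
    s=r.snapshot(n);d[n]=s;cv2.imwrite(f"pics/{n}0.png",s["img"][:,:,::-1])
    print(n,s["mtx"].round(1).tolist(),s["cam_to_world"].round(3).tolist())
pickle.dump(d,open("s0.pkl","wb"))
st=r.get_state();print({k:np.round(v,3).tolist() for k,v in st.items()})
E
```

```text
scene [[600.7, 0.0, 320.0], [0.0, 600.7, 238.7], [0.0, 0.0, 1.0]] [[0.29, -0.588, 0.755, 1.355], [0.957, 0.177, -0.229, -0.227], [0.001, 0.789, 0.614, 0.791], [0.0, 0.0, 0.0, 1.0]]
top [[499.1, 0.0, 308.5], [0.0, 499.1, 246.5], [0.0, 0.0, 1.0]] [[-0.013, 0.989, -0.146, 0.39], [-1.0, -0.014, -0.002, 0.002], [-0.004, 0.145, 0.989, 1.099], [0.0, 0.0, 0.0, 1.0]]
{'clock': 0.1, 'q': [1.273, 0.69, -0.195, 1.566, 0.157, 0.903, -0.215], 'qd': [-0.0, -0.002, 0.0, -0.001, -0.0, 0.0, 0.001], 'joint_torque': [-0.003, -52.85, -1.272, -15.384, -0.053, 0.002, 0.0], 'tool_pos': [0.203, -0.59, 0.238], 'eef_rot': [0.986, 0.165, -0.0, -0.001], 'contact_force': [-0.446, -0.297, -0.353], 'moment': [-0.012, -0.007, 0.002], 'finger_force': 0.0, 'opening': 0.997}
```

View pics/scene0.png

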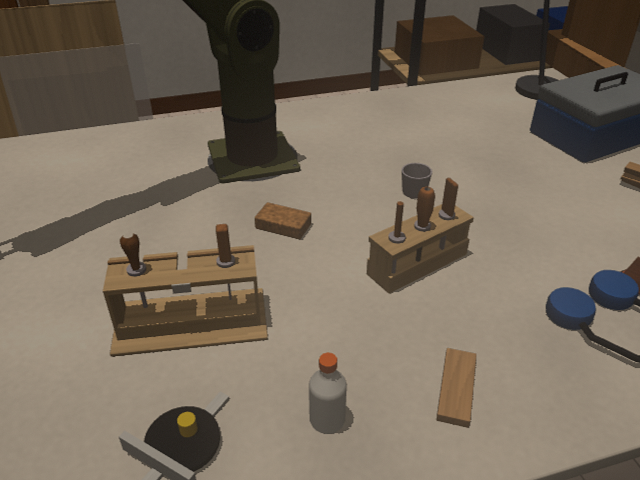

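View pics/top0.png

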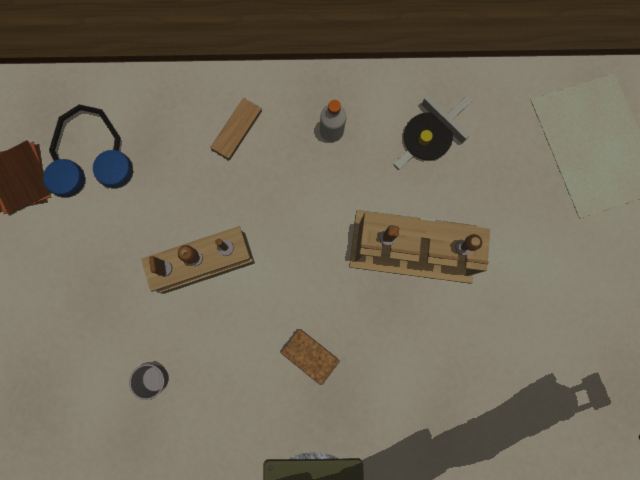

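The scene picture shows the caddy at about (420,245) with the pear-handled file in the middle (handle end ~(427,190), collar ~(424,225)). The rack is at (185,290), with its middle slot empty and the tag at (181,288). In the top view the file is at (188,255) and the empty slot at about (425,250). Next I'll zoom in for exact pixels.

Run:
```python
import cv2,numpy as np,pickle
d=pickle.load(open("s0.pkl","rb"))
def crop(n,x,y,w,h,f):
    c=cv2.resize(d[n]["img"][y:y+h,x:x+w,::-1],None,fx=f,fy=f,interpolation=cv2.INTER_CUBIC)
    c=cv2.convertScaleAbs(c,alpha=1.5)
    for i in range(0,w,20):
        cv2.line(c,(i*f,0),(i*f,6),(0,255,0),1);cv2.putText(c,str(x+i),(i*f,16),0,.35,(0,255,0),1)
    for j in range(0,h,20):
        cv2.line(c,(0,j*f),(6,j*f),(0,255,0),1);cv2.putText(c,str(y+j),(8,j*f+4),0,.35,(0,255,0),1)
    return c
a=np.vstack([np.hstack([crop("top",140,220,120,75,4),crop("scene",365,180,80,75,4)])[:, :800],
 crop("top",345,205,160,75,5)[:, :800]][:1]);cv2.imwrite("pics/c1.png",np.vstack([np.hstack([crop("top",135,220,120,80,3),crop("scene",360,170,120,120,3)[:240]]),np.zeros((5,720,3),np.uint8)]))
cv2.imwrite("pics/c1.png",np.hstack([crop("top",140,225,120,75,5)[:,:400],crop("scene",365,172,80,75,5)]))
cv2.imwrite("pics/c2.png",np.hstack([crop("top",345,205,100,85,4)[:,:0],crop("top",345,200,160,90,5)]))
cv2.imwrite("pics/c3.png",crop("scene",100,225,160,115,5))
```

```text
Traceback (most recent call last):
ValueError: all the input array dimensions except for the concatenation axis must match exactly, but along dimension 0, the array at index 0 has size 340 and the array at index 1 has size 450
```

View pics/c1.png

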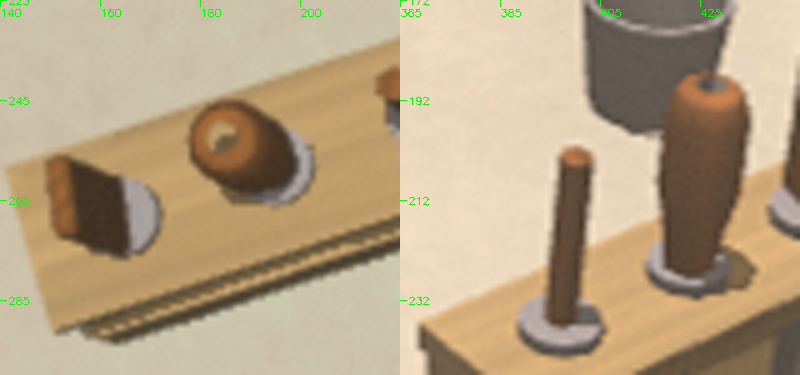

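The crop shows the file's end at (185.2,252.6) in the top view and (427.6,189) in the scene view. Its collar is centred near (423,226) in the scene view. Next, the rack crops.

```bash
cat > h.py <<'E'
import cv2,numpy as np,pickle
def crop(im,x,y,w,h,f):
    c=cv2.resize(im[y:y+h,x:x+w,::-1],None,fx=f,fy=f,interpolation=cv2.INTER_CUBIC)
    c=cv2.convertScaleAbs(c,alpha=1.6)
    for i in range(0,w,20):
        cv2.line(c,(i*f,0),(i*f,6),(0,255,0),1);cv2.putText(c,str(x+i),(i*f,16),0,.35,(0,160,0),1)
    for j in range(0,h,20):
        cv2.line(c,(0,j*f),(6,j*f),(0,255,0),1);cv2.putText(c,str(y+j),(8,j*f+4),0,.35,(0,160,0),1)
    return c
def ray(s,p):
    M=s["cam_to_world"];v=np.linalg.inv(s["mtx"])@[p[0],p[1],1]
    v=M[:3,:3]@(v*[1,-1,-1]);return M[:3,3],v/np.linalg.norm(v)
def plane(s,p,z):
    o,v=ray(s,p);return o+v*(z-o[2])/v[2]
def tri(*sp):
    A=np.zeros((3,3));b=np.zeros(3);R=[ray(*q) for q in sp]
    for o,v in R:
        P=np.eye(3)-np.outer(v,v);A+=P;b+=P@o
    x=np.linalg.solve(A,b);return x,[float(np.linalg.norm((np.eye(3)-np.outer(v,v))@(x-o))*1e3) for o,v in R]
E
python3 - <<'E'
from h import *
d=pickle.load(open("s0.pkl","rb"));t,s=d["top"],d["scene"]
cv2.imwrite("pics/c2.png",np.vstack([crop(t["img"],345,205,155,65,5),crop(s["img"],100,243,155,54,5)]))
print("end",tri((t,(185.2,252.6)),(s,(427.6,189))))
print("scene collar z=.098",plane(s,(423,226),.098))
E
```

```text
end (array([0.5175765 , 0.23383622, 0.17966508]), [1.127537515173614, 1.1275375151736737])
scene collar z=.098 [0.52235284 0.23304026 0.098     ]
```

View pics/c2.png

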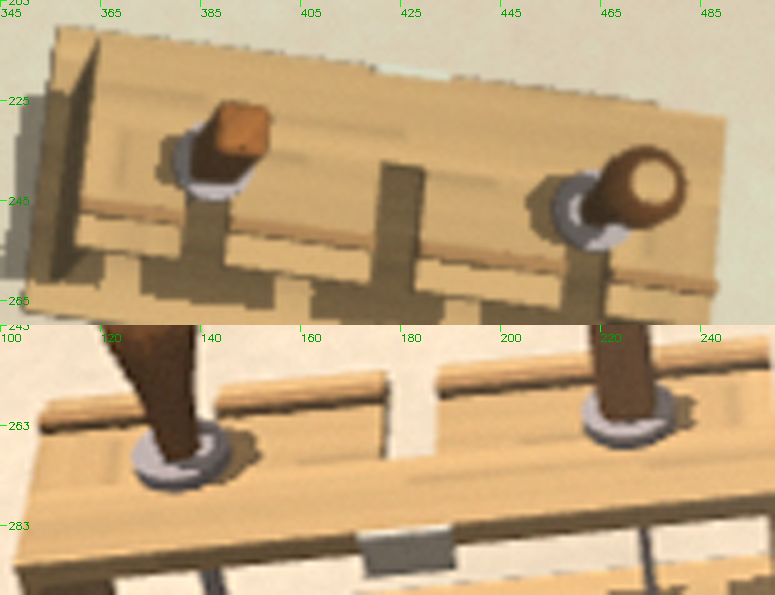

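Run:
```python
from h import *
d=pickle.load(open("s0.pkl","rb"));t,s=d["top"],d["scene"]
T=lambda x,y:(t,(345+x/5,205+y/5)); S=lambda x,y:(s,(100+x/5,243+(y-325)/5))
a,e1=tri(T(384,163),S(437,456));b,e2=tri(T(425,168),S(386,458))
print("slot end +y",a,e1,"\nslot end -y",b,e2,np.linalg.norm(a-b))
P=lambda x,y:plane(*T(x,y),.125)
f1,f2=P(371,277),P(414,290);print("front",f1,f2)
l,rr=P(100,37),P(725,118);print("back",l,rr,np.linalg.norm(l-rr))
u=(l-rr)/np.linalg.norm(l-rr);yaw=np.arctan2(-u[0],u[1]);print("yaw",np.degrees(yaw))
lf,rf=P(82,198),P(716,284);u=lf-rf;print("yaw lip",np.degrees(np.arctan2(-u[0],u[1])))
ex=np.array([np.cos(yaw),np.sin(yaw),0])
m=(P(384,163)+P(425,168))/2;print("seat(top)",m-.009*ex);print("seat(tri)",(a+b)/2-.009*ex)
print("tag back",tri(T(412,72),S(406,531)))
for n,p in(("chisel",S(628,412)),("driver",S(181,452))):print(n,plane(*p,.131))
# tops of chisel, driver
print(tri(T(245,127),(s,(223,227))),tri(T(654,181),(s,(129.5,238))))
sc,aw=plane(t,(140+137/5,225+215/5),.1),0;print("scraper collar",sc)
st=__import__("plant").r.get_state()
print(st["tool_pos"])
```

```text
slot end +y [ 0.54872571 -0.21986022  0.12273212] [1.4213868409408523, 1.4213868409408368] 
slot end -y [ 0.54625032 -0.23614891  0.12382159] [0.9932811987255911, 0.9932811987255986] 0.01651168961545541
front [ 0.50290113 -0.21357354  0.125     ] [ 0.49753762 -0.23019163  0.125     ]
back [ 0.60057717 -0.11011123  0.125     ] [ 0.56432379 -0.35655743  0.125     ] 0.24909844658033678
yaw -8.368454587877615
yaw lip -8.628662821988732
seat(top) [ 0.53814166 -0.22751328  0.125     ]
seat(tri) [ 0.53858384 -0.22669472  0.12327685]
tag back (array([ 0.58501251, -0.23344216,  0.12340192]), [0.530899978768336, 0.5308999787684017])
chisel [ 0.5549514 -0.1532776  0.131    ]
driver [ 0.53235409 -0.30075264  0.131     ]
(array([ 0.55051432, -0.15198936,  0.19892739]), [1.6761293901011456, 1.6761293901011418]) (array([ 0.52909313, -0.3016391 ,  0.19386191]), [1.927739521369113, 1.9277395213690522])
scraper collar [0.49740694 0.28787876 0.1       ]
[ 0.20339839 -0.59040048  0.23803858]
```

```bash
cat >> h.py <<'E'
from scipy.spatial.transform import Rotation as Ro
def plan(x,y,z,yaw):
    "scaled shift and turn to a vertical pose whose closing axis (tool y) points along yaw (deg)"
    from plant import r
    st=r.get_state();R=Ro.from_quat(st["eef_rot"]);c,s=np.cos(np.radians(yaw)),np.sin(np.radians(yaw))
    G=Ro.from_matrix(np.array([[-s,c,0],[c,s,0],[0,0,-1.]]).T)
    sh=R.inv().apply(np.array([x,y,z])-st["tool_pos"])/.15;tu=(R.inv()*G).as_rotvec()/(np.pi/2)
    print("shift",sh.round(3),"turn",tu.round(3))
E
python3 - <<'E'
from h import *
d=pickle.load(open("s0.pkl","rb"));t=d["top"]
v=plane(t,(141,258.6),.095)-plane(t,(220,232.6),.095);print("caddy yaw",np.degrees(np.arctan2(-v[0],v[1])))
plan(.40,-.40,.30,-45);plan(.5176,.2338,.30,17)
E
```

```text
caddy yaw 17.808662902483526
shift [ 1.653 -0.774 -0.412] turn [-0.001 -0.    -0.289]
shift [ 3.771 -4.513 -0.407] turn [-0.001 -0.001 -0.978]
```

```bash
python3 -m pendant '[1,0.9,-0.8,-0.4,0,0,-0.2, 1,0.9,-0.8,-0.4,0,0,-0.2, 1,0.9,-0.8,-0.4,0,0,-0.2, 1,0.9,-0.8,-0.4,0,0,-0.2, 1,0.9,-0.8,-0.4,0,0,-0.2, 1,0.9,-0.8,-0.4,0,0,-0.2]'
python3 -c "
from h import *
plan(.5176,.2338,.30,17.5)
from plant import r;print(r.get_state()['q'])"
```

```text
clock: 0.7
tool_pos: [0.2924, -0.4332, 0.2989]
eef_rot: [0.948, 0.318, -0.0, 0.0]
contact_force: [0.3, -0.2, -1.3]
opening: 0.998
finger_force: 0.0
shift [ 3.881 -2.64  -0.011] turn [ 0.     0.001 -0.782]
[ 1.08486082  0.48631574 -0.3052163   1.78959693  0.18217308  0.89273305
 -0.2248013 ]
```

```bash
python3 -m pendant '[1,1,-0.5,0,0,0,-0.2, 1,1,-0.5,0,0,0,-0.2, 1,1,-0.5,0,0,0,-0.2, 1,1,-0.5,0,0,0,-0.2, 1,1,-0.5,0,0,0,-0.2]'
python3 -m pendant '[1,1,-0.5,0,0,0,-0.3, 1,1,-0.5,0,0,0,-0.3, 1,1,-0.5,0,0,0,-0.3, 1,1,-0.5,0,0,0,-0.3, 1,1,-0.5,0,0,0,-0.3]'
python3 -c "
from h import *
plan(.5176,.2338,.30,17.5)
from plant import r;print(r.get_state()['q'])"
```

```text
clock: 1.2
tool_pos: [0.3675, -0.2821, 0.2983]
eef_rot: [0.886, 0.463, 0.0, -0.0]
contact_force: [-0.5, -0.6, -0.2]
opening: 1.001
finger_force: 0.0
clock: 1.7
tool_pos: [0.3917, -0.1174, 0.2985]
eef_rot: [0.754, 0.657, 0.0, -0.0]
contact_force: [0.2, -0.4, 1.2]
opening: 1.0
finger_force: 0.0
shift [ 2.435  0.509 -0.01 ] turn [-0.    -0.    -0.282]
[ 0.59888238  0.35869685 -0.57977792  2.07529465  0.27623287  0.78176067
 -0.28778558]
```

```bash
python3 -m pendant '[1,1,0.2,0,0,0,-0.15, 1,1,0.2,0,0,0,-0.15, 1,1,0.2,0,0,0,-0.15, 1,1,0.2,0,0,0,-0.15]'
python3 -c "
from h import *
plan(.5176,.2338,.30,17.5)"
```

```text
clock: 2.1
tool_pos: [0.4449, 0.0308, 0.2989]
eef_rot: [0.671, 0.742, 0.003, -0.0]
contact_force: [1.0, -0.9, 0.5]
opening: 0.998
finger_force: 0.0
shift [ 1.298  0.617 -0.   ] turn [ 0.003 -0.002 -0.131]
```

```bash
python3 -m pendant '[1,0.9,0.5,0,0,0,-0.13, 1,0.9,0.5,0,0,0,-0.13, 1,0.9,0.5,0,0,0,-0.13, 1,0.9,0.5,0,0,0,-0.13, 1,0.9,0.5,0,0,0,-0.13, 1,0.9,0.5,0,0,0,-0.13]'
python3 - <<'E'
from h import *
from plant import r
plan(.5176,.2338,.30,17.5)
s=r.snapshot("wrist");pickle.dump(s,open("w1.pkl","wb"));cv2.imwrite("pics/w1.png",s["img"][:,:,::-1])
print(s["mtx"].round(1).tolist(),s["cam_to_world"].round(3).tolist())
E
```

```text
clock: 2.7
tool_pos: [0.5041, 0.1644, 0.2978]
eef_rot: [0.595, 0.803, -0.002, 0.0]
contact_force: [0.3, 0.1, 0.1]
opening: 0.998
finger_force: 0.0
shift [ 0.416  0.221 -0.016] turn [-0.002  0.002 -0.007]
[[346.0, 0.0, 318.1], [0.0, 346.0, 235.6], [0.0, 0.0, 1.0]] [[0.957, -0.281, -0.077, 0.484], [0.291, 0.92, 0.261, 0.23], [-0.003, -0.272, 0.962, 0.444], [0.0, 0.0, 0.0, 1.0]]
```

View pics/w1.png

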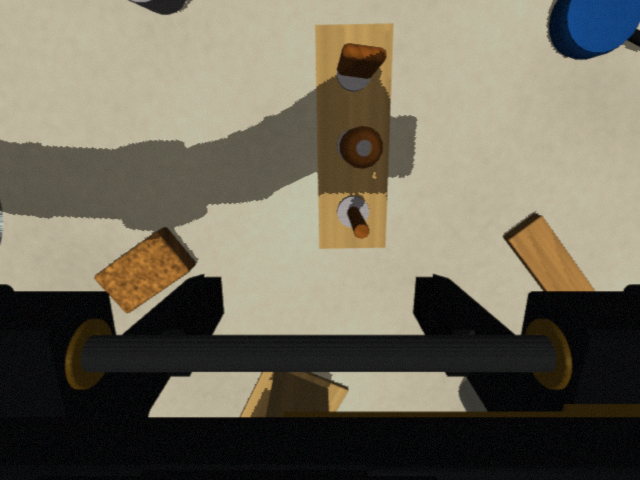

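The wrist view shows the file's end at about (363.5,148), with the scraper at (360,60) and the awl at (358,220). The fingers will close across the caddy, clear of both.

Run:
```python
from h import *
d=pickle.load(open("s0.pkl","rb"));t,s=d["top"],d["scene"];w=pickle.load(open("w1.pkl","rb"))
print(tri((t,(185.2,252.6)),(s,(427.6,189)),(w,(363.5,148))))
for q in((w,(363.5,148)),(t,(185.2,252.6)),(s,(427.6,189))):print(plane(*q,.182))
plan(.519,.2345,.30,17.8)
```

```text
(array([0.5178727 , 0.23326097, 0.18011269]), [0.9507551054535932, 1.4541623409930358, 0.7553289661603557])
[0.51778486 0.23250316 0.182     ]
[0.51686706 0.23214406 0.182     ]
[0.52069981 0.2333309  0.182     ]
shift [ 0.417  0.232 -0.014] turn [-0.001  0.002 -0.01 ]
```

```bash
python3 -m pendant '[1,0.41,0.22,0,0,0,-0.01, 1,0.41,0.22,0,0,0,-0.01, 1,0.41,0.22,0.2,0,0,-0.01, 1,0.41,0.22,0.4,0,0,-0.01, 1,0.41,0.22,0.4,0,0,-0.01, 1,0.41,0.22,0.4,0,0,-0.01]'
python3 -c "
from h import *
plan(.518,.2328,.131,17.8)"
```

```text
clock: 3.35
tool_pos: [0.5173, 0.2352, 0.239]
eef_rot: [0.588, 0.809, -0.001, 0.0]
contact_force: [0.3, 0.4, 0.8]
opening: 1.0
finger_force: 0.0
shift [-0.016  0.     0.72 ] turn [-0.001  0.001  0.002]
```

```bash
python3 -m pendant '[1,-0.015,0,0.2,0,0,0, 1,-0.015,0,0.4,0,0,0, 1,-0.015,0,0.6,0,0,0, 1,-0.015,0,0.72,0,0,0, 1,-0.015,0,0.72,0,0,0, 1,-0.015,0,0.72,0,0,0]'
python3 -m pendant '[0.2,0,0,0,0,0,0, 0.2,0,0,0,0,0,0, 0.2,0,0,0,0,0,0, 0.2,0,0,0,0,0,0, 0.2,0,0,0,0,0,0, 0.2,0,0,0,0,0,0, 0.2,0,0,0,0,0,0, 0.2,0,0,0,0,0,0, 0.2,0,0,0,0,0,0, 0.2,0,0,0,0,0,0]' 30
```

```text
clock: 3.95
tool_pos: [0.5188, 0.2351, 0.1324]
eef_rot: [0.587, 0.809, 0.001, 0.001]
contact_force: [-0.1, -0.2, 0.7]
opening: 1.0
finger_force: 0.0
clock: 4.95
tool_pos: [0.5176, 0.2349, 0.1307]
eef_rot: [0.587, 0.81, -0.0, 0.0]
contact_force: [-0.1, 0.6, 0.2]
opening: 0.351
finger_force: 30.0
```

```bash
python3 -m pendant '[0.2,0,0,-0.03,0,0,0, 0.2,0,0,-0.1,0,0,0, 0.2,0,0,-0.2,0,0,0, 0.2,0,0,-0.3,0,0,0, 0.2,0,0,-0.4,0,0,0, 0.2,0,0,-0.5,0,0,0, 0.2,0,0,-0.6,0,0,0, 0.2,0,0,-0.7,0,0,0, 0.2,0,0,-0.8,0,0,0, 0.2,0,0,-0.85,0,0,0, 0.2,0,0,-0.85,0,0,0]' 40
python3 - <<'E'
from h import *
from plant import r
d={n:r.snapshot(n) for n in("top","scene")};pickle.dump(d,open("s1.pkl","wb"))
cv2.imwrite("pics/l1.png",np.hstack([crop(d["top"]["img"],130,205,130,150,3),crop(d["scene"]["img"],350,100,130,150,3)]))
plan(.42,-.21,.26,-8.4);plan(.42,.05,.26,8)
E
```

```text
clock: 6.05
tool_pos: [0.5181, 0.2353, 0.2596]
eef_rot: [0.587, 0.81, 0.001, 0.001]
contact_force: [0.6, -0.5, -2.0]
opening: 0.35
finger_force: 40.0
shift [-2.615 -1.538 -0.012] turn [-0.     0.     0.295]
shift [-0.968 -1.    -0.013] turn [-0.     0.     0.112]
```

View pics/l1.png

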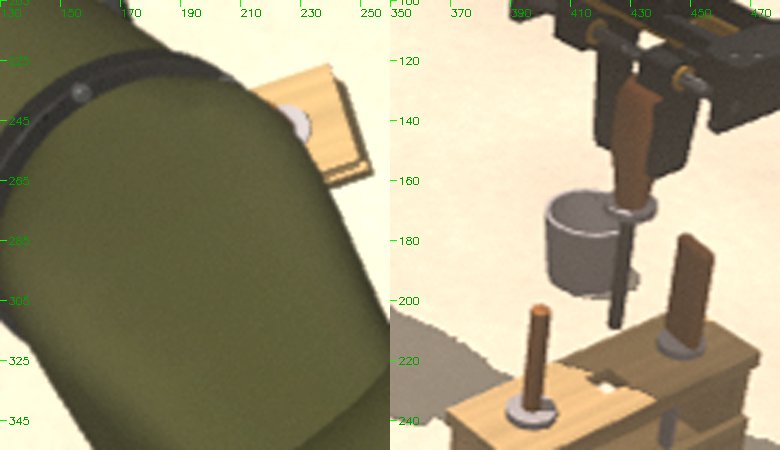

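The file is gripped, out of the caddy and clear: its tip is at (423,208) in the scene view, and the caddy and its other tools have not moved. I'll carry it to a point in front of the rack.

```bash
python3 -m pendant '[0.2,-0.15,-0.1,0,0,0,0.02, 0.2,-0.35,-0.2,0,0,0,0.04, 0.2,-0.55,-0.35,0,0,0,0.07, 0.2,-0.75,-0.45,0,0,0,0.1, 0.2,-0.95,-0.55,0,0,0,0.12, 0.2,-1,-0.6,0,0,0,0.12, 0.2,-1,-0.6,0,0,0,0.12]'
python3 -c "
from h import *
plan(.45,-.214,.26,-8.4)"
```

```text
clock: 6.85
tool_pos: [0.4777, 0.0627, 0.2576]
eef_rot: [0.661, 0.75, -0.001, -0.0]
contact_force: [1.9, 1.2, -0.9]
opening: 0.351
finger_force: 40.0
shift [-1.807 -0.414 -0.013] turn [-0.001  0.001  0.173]
```

```bash
python3 -m pendant '[0.2,-0.15,-0.05,0,0,0,0.02, 0.2,-0.35,-0.1,0,0,0,0.04, 0.2,-0.55,-0.15,0,0,0,0.07, 0.2,-0.75,-0.25,0,0,0,0.08, 0.2,-0.9,-0.3,0,0,0,0.09, 0.2,-0.9,-0.3,0,0,0,0.09]'
python3 -c "
from h import *
plan(.45,-.214,.26,-8.4)"
```

```text
clock: 7.45
tool_pos: [0.4509, -0.0771, 0.2577]
eef_rot: [0.713, 0.701, -0.001, -0.0]
contact_force: [-0.6, 0.0, -1.1]
opening: 0.35
finger_force: 40.0
shift [-0.913  0.009 -0.014] turn [-0.001  0.001  0.083]
```

```bash
python3 -m pendant '[0.2,-0.2,0,0,0,0,0.02, 0.2,-0.4,0,0,0,0,0.04, 0.2,-0.6,0,0,0,0,0.07, 0.2,-0.8,0,0,0,0,0.08, 0.2,-0.9,0,0.1,0,0,0.083, 0.2,-0.91,0,0.25,0,0,0.083, 0.2,-0.91,0,0.4,0,0,0.083, 0.2,-0.91,0,0.49,0,0,0.083, 0.2,-0.91,0,0.49,0,0,0.083, 0.2,-0.91,0,0.49,0,0,0.083]'
python3 - <<'E'
from h import *
from plant import r
d={n:r.snapshot(n) for n in("top","scene","wrist")};pickle.dump(d,open("s2.pkl","wb"))
cv2.imwrite("pics/l2.png",np.vstack([np.hstack([crop(d["top"]["img"],350,200,155,70,3)[:,:400],crop(d["scene"]["img"],110,180,130,110,3)[:210,:390]]),cv2.resize(d["wrist"]["img"][:,:,::-1],(520,390))[:, :].copy() if 0 else crop(d["scene"]["img"],110,215,158,78,5)]))if 0 else cv2.imwrite("pics/l2.png",np.hstack([crop(d["scene"]["img"],130,190,100,150,4),crop(d["wrist"]["img"],120,0,400,480,1)[:600]]) if 0 else np.hstack([cv2.copyMakeBorder(crop(d["scene"]["img"],130,190,95,145,4),0,0,0,0,0),cv2.resize(crop(d["top"]["img"],350,195,100,145,4),(400,580))]))
plan(.45,-.214,.186,-8.4)
E
```

```text
clock: 8.45
tool_pos: [0.4501, -0.2099, 0.1843]
eef_rot: [0.755, 0.655, 0.0, -0.001]
contact_force: [0.3, -0.1, -1.0]
opening: 0.348
finger_force: 40.0
shift [-0.019  0.001 -0.004] turn [ 0.001 -0.     0.002]
```

View pics/l2.png

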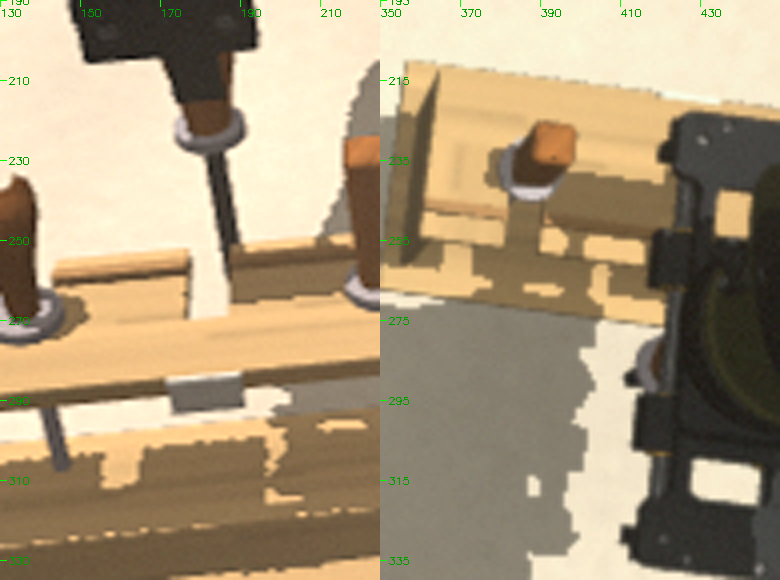

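The scene view shows the file in front of the shelf with its collar centred at about (182.5,222) and its blade upright. In the top view only the collar's left edge (~(414.3,284)) shows.

Run:
```python
from h import *
d=pickle.load(open("s2.pkl","rb"));t,s=d["top"],d["scene"]
sc=lambda x,y:(s,(130+x/4,190+y/4)); 
c=plane(*sc(210,128),.1516);print("collar",c)
L,Rr=plane(*sc(174,130),.1516),plane(*sc(246,126),.1516);print("edges",L,Rr,np.linalg.norm(L-Rr))
print("top left edge",plane(t,(414.3,284),.1516))
for p in((215,155),(222,200),(229,240)):
    # blade axis: intersect ray with plane x'=collar along rack x
    o,v=ray(*sc(*p));k=(c[0]-o[0])/v[0];print("blade",o+v*k)
# slot in this view, end corners and front
a,b=plane(*sc(232,302),.125),plane(*sc(189,320),.125);print("slot end",a,b)
ex=np.array([np.cos(np.radians(-8.4)),np.sin(np.radians(-8.4))]);ey=np.array([-ex[1],ex[0]])
for n,p in(("collar",c),("tcp",__import__("plant").r.get_state()["tool_pos"])):
    q=p[:2]-[.5385,-.227];print(n,"in seat frame",q@ex,q@ey)
```

```text
collar [ 0.45101688 -0.21137482  0.1516    ]
edges [ 0.44788804 -0.2270121   0.1516    ] [ 0.45415281 -0.19570213  0.1516    ] 0.031930574984286066
top left edge [ 0.45492877 -0.19634829  0.1516    ]
blade [ 0.45101688 -0.21123523  0.13639385]
blade [ 0.45101688 -0.21158694  0.11058778]
blade [ 0.45101688 -0.21155974  0.08693171]
slot end [ 0.54260738 -0.21635446  0.125     ] [ 0.5491624  -0.23520831  0.125     ]
collar in seat frame -0.08882720364607738 0.002677756637193258
tcp in seat frame -0.0895928001843808 0.0027143967823975053
```

```bash
python3 -m pendant '[0.2,-0.018,0.02,0,0,0,0, 0.2,-0.018,0.08,0,0,0,0, 0.2,-0.018,0.15,0,0,0,0, 0.2,-0.018,0.22,0,0,0,0, 0.2,-0.018,0.29,0,0,0,0, 0.2,-0.018,0.36,0,0,0,0, 0.2,-0.018,0.42,0,0,0,0, 0.2,-0.018,0.48,0,0,0,0, 0.2,-0.018,0.54,0,0,0,0, 0.2,-0.018,0.58,0,0,0,0, 0.2,-0.018,0.58,0,0,0,0, 0.2,-0.018,0.58,0,0,0,0]'
python3 - <<'E'
from h import *
from plant import r
plan(.5375,-.227,.161,-8.4)
d={n:r.snapshot(n) for n in("top","scene")};pickle.dump(d,open("s3.pkl","wb"))
cv2.imwrite("pics/l3.png",crop(d["scene"]["img"],110,190,150,110,5))
E
```

```text
clock: 9.8
tool_pos: [0.5348, -0.2269, 0.1846]
eef_rot: [0.756, 0.654, -0.0, -0.0]
contact_force: [0.4, -0.5, -1.7]
opening: 0.349
finger_force: 40.0
shift [0.002 0.018 0.157] turn [-0.     0.     0.002]
```

View pics/l3.png

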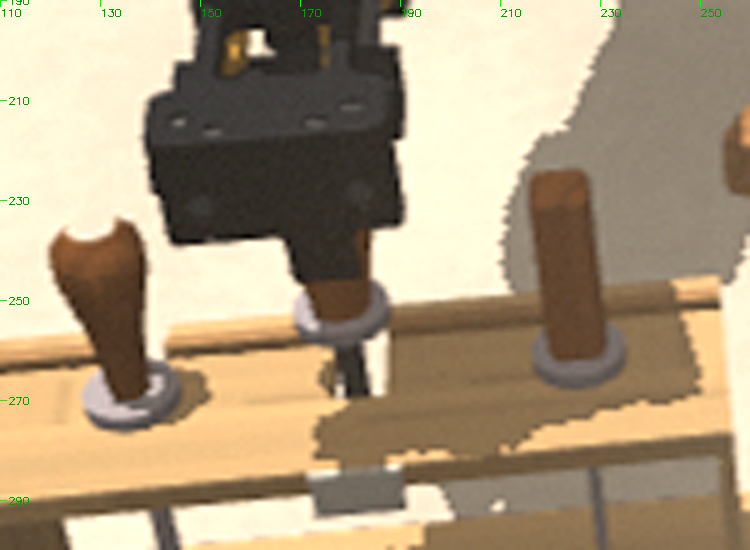

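The blade is in the slot, centred at (181,269) between the slot's edges at about 177 and 188, with the collar above the lip. I'll shift 2 mm forward and lower.

```bash
python3 -m pendant '[0.2,0,0.018,0,0,0,0, 0.2,0,0.018,0.03,0,0,0, 0.2,0,0.018,0.06,0,0,0, 0.2,0,0.018,0.09,0,0,0, 0.2,0,0.018,0.12,0,0,0, 0.2,0,0.018,0.14,0,0,0, 0.2,0,0.018,0.15,0,0,0, 0.2,0,0.018,0.155,0,0,0, 0.2,0,0.018,0.155,0,0,0]'
```

```text
clock: 10.8
tool_pos: [0.5378, -0.2273, 0.1615]
eef_rot: [0.756, 0.654, 0.0, 0.0]
contact_force: [0.2, -0.9, -1.0]
opening: 0.352
finger_force: 40.0
```

```bash
python3 -m pendant '[0.2,0,0,0.01,0,0,0, 0.2,0,0,0.015,0,0,0, 0.2,0,0,0.015,0,0,0]'
```

```text
clock: 11.1
tool_pos: [0.5381, -0.2274, 0.1606]
eef_rot: [0.756, 0.654, 0.0, 0.001]
contact_force: [-2.7, 1.1, 8.0]
opening: 0.35
finger_force: 40.0
```

Contact came at the expected height: the collar underside is at about 0.125. Release and retreat upward.

```bash
python3 -m pendant '[0.45,0,0,0,0,0,0, 0.45,0,0,0,0,0,0, 0.8,0,0,0,0,0,0, 0.8,0,0,0,0,0,0, 0.8,0,0,0,0,0,0, 0.8,0,0,0,0,0,0, 0.8,0,0,0,0,0,0]' && python3 -m pendant '[0.8,0,0,-0.1,0,0,0, 0.8,0,0,-0.2,0,0,0, 0.8,0,0,-0.35,0,0,0, 0.8,0,0,-0.5,0,0,0, 0.8,0,0,-0.65,0,0,0, 0.8,0,0,-0.8,0,0,0, 0.8,0,0,-0.8,0,0,0]'
python3 - <<'E'
from h import *
from plant import r
d={n:r.snapshot(n) for n in("scene","wrist")};pickle.dump(d,open("s4.pkl","wb"))
a=crop(d["scene"]["img"],110,190,100,110,4);b=crop(d["wrist"]["img"],140,0,360,440,1)
cv2.imwrite("pics/l4.png",np.hstack([a,b]))
E
```

```text
clock: 11.8
tool_pos: [0.5378, -0.2273, 0.1592]
eef_rot: [0.756, 0.654, -0.0, -0.0]
contact_force: [0.5, -0.5, 1.6]
opening: 0.795
finger_force: 0.0
clock: 12.5
tool_pos: [0.5396, -0.2275, 0.2821]
eef_rot: [0.756, 0.654, 0.002, 0.003]
contact_force: [0.9, -0.5, -0.3]
opening: 0.798
finger_force: 0.0
```

View pics/l4.png

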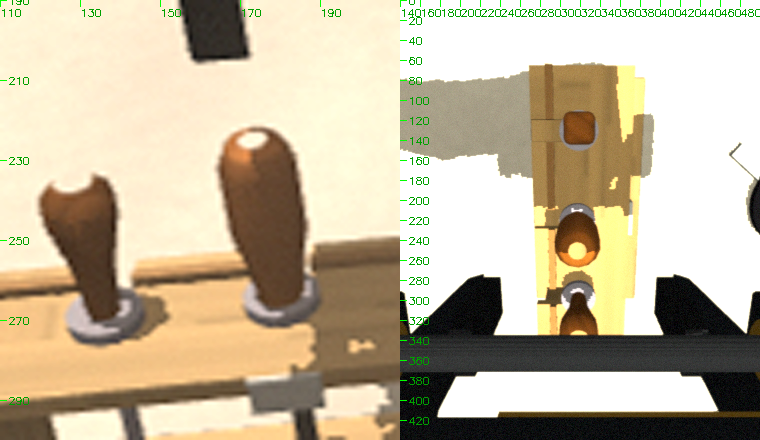

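The file hangs upright in the middle slot, with its collar flat behind the lip and its end at about (173.3,225). Next I'll check its position and shut the fingers for the press.

```bash
python3 -m pendant '[0,0,0,0,0,0,0, 0,0,0,0,0,0,0, 0,0,0,0,0,0,0, 0,0,0,0,0,0,0, 0,0,0,0,0,0,0, 0,0,0,0,0,0,0, 0,0,0,0,0,0,0, 0,0,0,0,0,0,0, 0,0,0,0,0,0,0, 0,0,0,0,0,0,0]' 20
python3 - <<'E'
from h import *
d=pickle.load(open("s4.pkl","rb"));s,w=d["scene"],d["wrist"]
print("end tri",tri((s,(173.3,224)),(w,(317,248))))
print("end",plane(s,(173.3,224),.212),plane(w,(317,248),.212))
print("collar",plane(s,(110+281/4,190+298/4),.129))
plan(.538,-.227,.217,-8.4)
E
```

```text
clock: 13.6
tool_pos: [0.5378, -0.2273, 0.2792]
eef_rot: [0.756, 0.654, 0.0, 0.0]
contact_force: [0.1, 0.1, 0.6]
opening: 0.009
finger_force: 0.0
end tri (array([ 0.5383625 , -0.22769636,  0.21248961]), [0.10737541022879783, 0.10737541022878835])
end [ 0.53760244 -0.22779633  0.212     ] [ 0.53836439 -0.22774139  0.212     ]
collar [ 0.54104792 -0.22870857  0.129     ]
shift [0.002 0.001 0.415] turn [0.    0.    0.002]
```

The end is at (0.538, -0.2277, 0.2125), against 0.212 expected, and directly under the fingers. Press.

```bash
python3 -m pendant '[0,0,0,0.1,0,0,0, 0,0,0,0.2,0,0,0, 0,0,0,0.3,0,0,0, 0,0,0,0.37,0,0,0, 0,0,0,0.41,0,0,0, 0,0,0,0.41,0,0,0]' && python3 -m pendant '[0,0,0,0.01,0,0,0, 0,0,0,0.02,0,0,0, 0,0,0,0.03,0,0,0, 0,0,0,0.035,0,0,0, 0,0,0,0.035,0,0,0]'
```

```text
clock: 14.2
tool_pos: [0.5375, -0.2272, 0.2171]
eef_rot: [0.756, 0.654, -0.0, -0.0]
contact_force: [1.2, -1.5, 0.1]
opening: 0.004
finger_force: 0.0
clock: 14.7
tool_pos: [0.5379, -0.2273, 0.2126]
eef_rot: [0.756, 0.654, 0.0, 0.0]
contact_force: [0.3, -0.7, -0.4]
opening: 0.005
finger_force: 0.0
```

```bash
python3 -m pendant '[0,0,0,0.005,0,0,0, 0,0,0,0.01,0,0,0, 0,0,0,0.015,0,0,0, 0,0,0,0.015,0,0,0]'
```

```text
clock: 15.1
tool_pos: [0.5392, -0.2274, 0.2125]
eef_rot: [0.756, 0.654, 0.001, 0.002]
contact_force: [-1.4, 0.2, 12.7]
opening: 0.001
finger_force: 6.4
```

```bash
python3 -m pendant '[0,0,0,0.005,0,0,0, 0,0,0,0.01,0,0,0, 0,0,0,0.01,0,0,0, 0,0,0,0.01,0,0,0]'
```

```text
clock: 15.5
tool_pos: [0.5401, -0.2276, 0.2125]
eef_rot: [0.756, 0.654, 0.002, 0.003]
contact_force: [-3.3, -0.3, 20.7]
opening: 0.003
finger_force: 10.3
```

```bash
python3 -m pendant '[0,0,0,0.005,0,0,0, 0,0,0,0.012,0,0,0, 0,0,0,0.012,0,0,0, 0,0,0,0.012,0,0,0, 0,0,0,0.012,0,0,0]' && python3 -m pendant '[0,0,0,-0.02,0,0,0, 0,0,0,-0.05,0,0,0, 0,0,0,-0.15,0,0,0, 0,0,0,-0.3,0,0,0, 0,0,0,-0.5,0,0,0, 0,0,0,-0.7,0,0,0, 0,0,0,-0.7,0,0,0]'
python3 - <<'E'
from h import *
from plant import r
d={n:r.snapshot(n) for n in("scene","wrist")};pickle.dump(d,open("s5.pkl","wb"))
cv2.imwrite("pics/l5.png",d["scene"]["img"][90:,:,::-1])
E
```

```text
clock: 16.0
tool_pos: [0.5414, -0.2278, 0.2125]
eef_rot: [0.756, 0.654, 0.002, 0.005]
contact_force: [-3.8, 1.0, 30.0]
opening: 0.008
finger_force: 15.0
clock: 16.7
tool_pos: [0.54, -0.2274, 0.3156]
eef_rot: [0.756, 0.654, 0.002, 0.003]
contact_force: [0.3, -0.2, 0.4]
opening: 0.007
finger_force: 0.0
```

View pics/l5.png

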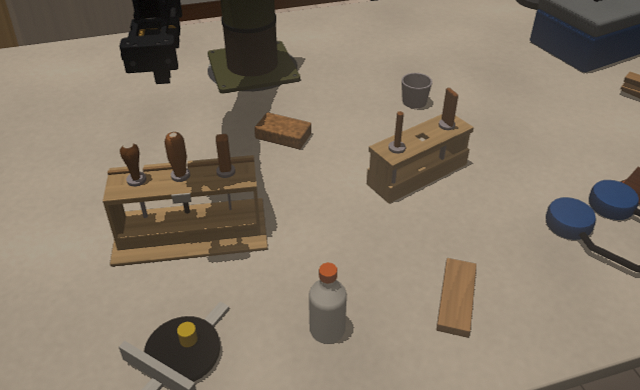

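The picture shows the file upright in the middle slot, with its collar at (179,263) in the full image. The caddy and all the other tools are where they were, and the gripper is clear. A 30 N press moved nothing.

```bash
python3 -c "
from plant import r
print(r.finish_job())"
```

```text
the job is handed in; nothing more can be done
None
```

The file now hangs upright in the rack's middle slot, its collar on the shelf behind the lip; I let go, pressed its end down with 30 N and handed the job in at about 17 s, and the caddy and other tools look unmoved in the last picture.

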